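# Scrape a hardened filler pat off the bench into the scrap bucket

## Robot

A 6-joint arm with a two-finger parallel gripper is mounted at the origin on the work surface. World frame = base frame: x ahead of the robot, y to its left, z up, the work surface at z = 0. Lengths are in m, angles in rad, forces in N, time in s.
With the tool pointing down it reaches from about 0.425 to 0.95 m from the base axis. Payload 3.5 kg.
Tool frame: the origin (TCP) lies at the centre of the arm's flange, where the gripper is bolted on; the fingertips stand 173 mm ahead of it and the grasp point (between the pads) lies 155 mm ahead of it; z points along the fingers, y is the line along which they close (so a half turn about z gives the same grasp; the last joint's range is limited). The gripper opens to 85 mm and grips with 20 to 120 N. Pads are 22 mm wide; open, the fingers measure 114 mm over their backs; the gripper's body (76 mm by 85 mm) begins 54 mm behind the grasp point. The pads swing forward as they close: fully open they stand 13 mm farther back than shut.
Start: joints at [-1.406, 0.286, 1.577, -0, 1.279, -0.15], TCP at [0.209, -0.642, 0.405] pointing down, gripper open.
Joint ranges: [-2.77, 2.77], [-0.9, 2.22], [0.21, 2.48], [-1.53, 4.67], [0.24, 2.81], [-2.84, 2.84]. Speed limits (rad/s): [2.79, 2.79, 3.14, 3.14, 3.14, 3.14].

## Interface

Orientations are given as a unit quaternion [x, y, z, w].
In Python, from plant import ctrl, get_image, calibration gives the robot as it stands.
- The arm moves only by the shell command python3 -m pendant 'ROWS' [FORCE]. ROWS is JSON, a list of rows, each a list of 3 entries, a list of its own where there are three numbers: the shift along the tool's x, y, z in mm, then the turn, a rotation vector about the tool's x, y, z in degrees, then the finger opening in mm, from 0 to 85.4. In form: [[[dx, dy, dz], [wx, wy, wz], claw], ...]. A call has 1 to 10 rows; each row shifts and turns the commanded pose from where the row before left it, along the tool's axes as they then stand; what a row does not reach is not made up. A row lasts 1/12 s, in which the tool goes at most 41.7 mm and 7.16 degrees, less where a joint would pass 70% of its speed; a pose out of reach is approached as far as the arm can. A call with a gripper value outside its range is refused whole. The fingers move at their own pace and stop on an object; FORCE is the grip in N (left out, the last holds). Time passes only in rows, so rows that do not move let the fingers close. It gives the time, the measured TCP pose, the force, the opening and the grip force at its end, in the units of the state.
- ctrl.state(): the state, without advancing time (a new reading comes with each control period).
- get_image(name): name is "side" or "top" or "wrist"; returns (picture, depth): 400x640x3 uint8, red, green, blue; 400x640 float32, m along the optical axis (not along the pixel's ray), 0 where there is no reading.
- calibration(name): a dict with "fx", "fy", "cx", "cy" (pixels), "R" (3x3) and "t" (3): a world point X has camera coordinates R X + t. Camera axes: x right, y down, z forward; pixel columns grow to the right and rows downward; lengths in m; the calibration is good to about 2 mm. A picture is of the moment at which its call begins: read the wrist's pose just before it. calibration takes no time and is no camera call; for the wrist camera it gives the pose at the moment of the call.
- ctrl.job_done(): hands the job in; it is judged then, once.
The state is a dict: "time_s": time; "qpos": joint angles; "qvel": joint speeds; "tau": joint torques, N m; "ee_pos": TCP position; "tcp_rot": TCP orientation; "ft_force": force on the tool from outside, world axes, zero at the start; "moment": the same for the moment, N m; "grip_width": opening from 0.0 (shut) to 1.0 (fully open); "finger_force": force on a finger pad.
Only numpy, scipy, OpenCV 4.12 (cv2) and the standard library are available. Lean on these libraries where they do the work, as an engineer would, in place of code of your own. Each camera call takes 0.05 s, during which the arm holds its last target. There are 200 camera calls.

## Task

Take the wide scraper out of its stand, set its edge down on the board behind the hardened pat of filler and, keeping the edge bearing lightly on the board right up to the end, push the pat off the board's far edge so that it drops into the open scrap bucket. Never bear hard enough to gouge the board, do not touch the pat with the fingers (the hardener irritates), and leave the other things alone. Then put the scraper back in its stand, fully home.

Things in the scene. Friction and masses are not known exactly. Their poses are not given: they have to be found in the camera images.
- board: white working board on the table, fixed, 350 mm in x by 960 in y. Its rear is flat, 15 to 29 mm above the table; the front 125 mm, overhanging the table, has sagged and falls away towards the far edge by a few mm. Hard: a held blade pressed on it yields some 15 N per mm. Origin over the middle of the far edge, at the level of the flat part; x points out over the edge, y along it, z up.
- pat: hardened round pat of ochre filler, rigid, 84 mm across, 3 mm thick at its rim and rising to 8 mm in the middle, 50 to 100 g, lying loose on the board. Origin at the centre of its underside, z up.
- scraper: wide scraper, 180 g: upright steel blade 100 mm wide, 3 mm thick, with a blue handle bar along its top, 110 mm long, 20 thick, 30 high. Origin at the middle of the blade's lower edge; x through the thickness, y along the edge, z up; the bar spans z = 50 to 80 mm. The same either way round.
- stand: brown wooden stand on the board, fixed. Origin at the centre of its underside, x across the slots, y along the blade. Foot plate 90 mm in x, 140 in y, 10 thick; two cheeks 18 mm thick at y = -42 and +42 mm, tops at z = 64 mm, with 8 mm slots, mouths rounded; 66 mm free between them. Fully home, the scraper is upright, blade in both slots, bar on the cheek tops, its origin 14 mm above the stand's.
- scrap_bucket: open white bucket beyond the far edge, fixed, mouth 230 mm wide inside, half full of hard, flat, grey waste whose top lies 110 mm below the mouth. Origin at the centre of its mouth, 60 mm below the board's flat part; its near side reaches 23 mm back under the edge.
- paint_bucket: the same bucket closed with a grey lid, beside the open one. Origin at the centre of its mouth. Nothing belongs on it.
- tub: small clear tub with filler in it, 90 mm wide, 75 mm high, loose. Origin at the centre of its underside.
- tape: yellow roll of tape lying flat, 100 mm wide, 45 mm high, loose. Origin at the centre of its underside.
- hardener: small grey bottle with a red cap, 44 mm wide, 85 mm high, loose, upright. Origin at the centre of its underside.
Things that resemble listed ones, but are neither listed nor needed, are in the scene too. Leave any turquoise look-alike of the scraper alone.

How it is judged:
On the way, in this order (a step that is already met when the one before it is completed fails the run):
1. the scraper's edge is set down on the board, bearing on it with at least 1 N, with the pat still within 15 mm of where it lay (contact force between scraper and board above 1 N and distance of pat from where it was at the start of the episode below 0.015 m), for 0.1 s.
2. the pat, pushed along by the blade, has its centre within 110 mm of the board's far edge and the scraper's edge still bears on the board with at least 1 N (contact force between scraper and board above 1 N and x of pat in the frame of board above -0.11 m and horizontal distance between scraper and pat below 0.07 m and z of pat in the frame of board above -0.03 m), for 0.1 s.
3. the pat, pushed along by the blade, has its centre within 30 mm of the board's far edge, still on the board, and the scraper's edge still bears on the board with at least 1 N (contact force between scraper and board above 1 N and x of pat in the frame of board above -0.03 m and horizontal distance between scraper and pat below 0.07 m and z of pat in the frame of board above -0.03 m), for 0.1 s.
At the end, for the whole second after the job is handed in: The pat lies at rest inside the open scrap bucket, at least 30 mm below its mouth; the scraper stands at rest in its stand, upright within 6 degrees, fully home within 4 mm in height, within 6 mm across the slots and 15 mm along them (horizontal distance between pat and scrap_bucket below 0.115 m and z of pat in the frame of scrap_bucket between -0.125 and -0.03 m and linear speed of pat below 0.05 m/s and x of scraper in the frame of stand between -0.006 and 0.006 m and y of scraper in the frame of stand between -0.015 and 0.015 m and z of scraper in the frame of stand between 0.01 and 0.018 m and angle between scraper's own z axis and vertical below 0.1 rad and linear speed of scraper below 0.02 m/s); the robot touches nothing.
It fails at once if the scraper bears on the board with more than 25 N (it gouges) (contact force between scraper and board above 25 N).
It fails at once if the robot's fingers or arm touch the pat (contact force between any of the fingers, the arm and pat above 0.2 N).
It fails at once if the tub, the tape or the hardener bottle is moved more than 15 mm (distance of any of tub, tape, hardener from where it was at the start of the episode above 0.015 m).
It also fails if it takes over 72 s, if anything falls off the work surface, if the arm or the gripper's body presses on something with over 40 N, if the wrist force passes 120 N, or if a joint passes its speed limit or range.

## Working session

There is one attempt and no reset: what is moved stays moved. The work goes in short steps, Python scripts to look and compute and a shell command to move; the robot and the scene stay as the last step left them, time stands still between calls to the robot, and variables do not carry over. Pictures are saved under pics/ and viewed, at most 10 in all, crops included, and the job is handed in when it is done.

```bash
ls; mkdir -p pics; cat > h.py <<'E'
import numpy as np, cv2
from plant import ctrl, get_image, calibration
from scipy.spatial.transform import Rotation as Ro
def cloud(n):
    c=calibration(n); im,d=get_image(n)
    v,u=np.mgrid[:400,:640]
    P=np.stack([(u-c['cx'])/c['fx']*d,(v-c['cy'])/c['fy']*d,d],-1)
    W=(P-c['t'])@np.array(c['R'])
    W[d<=0]=np.nan
    return im,W
def save(n,im): cv2.imwrite('pics/'+n,cv2.cvtColor(im,cv2.COLOR_RGB2BGR))
E
python3 - <<'E'
from h import *
for n in ['top','side']:
    im,W=cloud(n); np.savez(n+'0.npz',im=im,W=W); save(n+'0.png',im)
print(ctrl.state())
print(calibration('top'))
E
```

```text
pics
{'time_s': 0.1, 'qpos': array([-1.40599843e+00,  2.87076922e-01,  1.57799602e+00,  1.21798447e-05,
        1.27861043e+00, -1.49973481e-01]), 'qvel': array([ 5.69607583e-04, -1.65148263e-03, -3.60841038e-03,  9.25786714e-04,
       -5.66413441e-04, -2.89390024e-05]), 'tau': array([ 6.12626372e-04, -4.07298267e+01, -2.93698740e+01, -1.44493506e-04,
        3.41639236e-03, -1.79709282e-06]), 'ee_pos': array([ 0.20898854, -0.64159876,  0.40350395]), 'tcp_rot': array([ 9.87640153e-01,  1.56734922e-01, -1.91853347e-06, -1.04537337e-03]), 'ft_force': array([0.9185569 , 0.83887144, 0.57379521]), 'moment': array([ 0.04175013, -0.02147641, -0.0026547 ]), 'finger_force': 0.0, 'grip_width': 0.9970476667886521}
{'fx': 426.33011357824734, 'fy': 426.33011357824734, 'cx': 315.2972158549044, 'cy': 198.86506276196945, 'R': array([[-1.50139310e-02, -9.99884134e-01, -2.51023907e-03],
       [-9.86658893e-01,  1.52222719e-02, -1.62087971e-01],
       [ 1.62107402e-01,  4.31720882e-05, -9.86773119e-01]]), 't': array([-0.0802   ,  0.5279753,  1.0750494])}
```

View pics/top0.png

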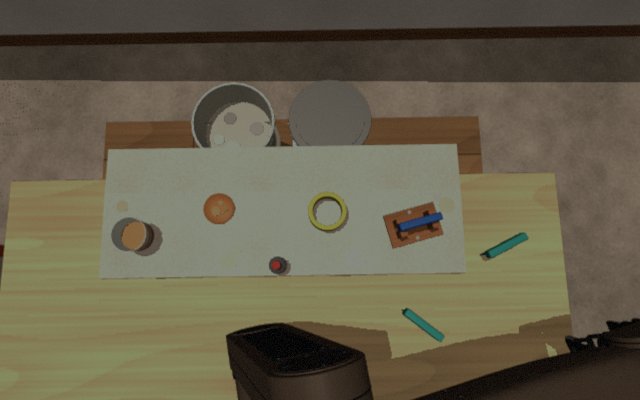

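View pics/side0.png

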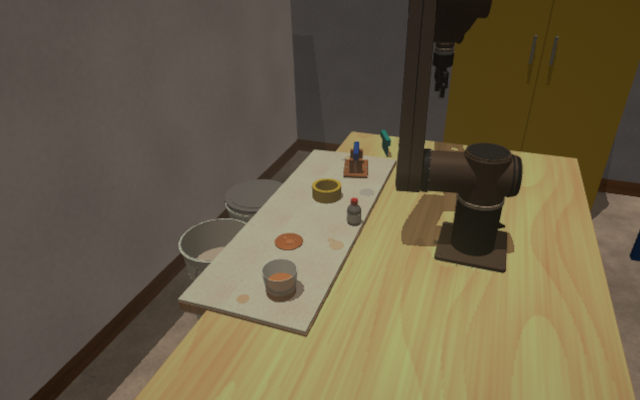

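Top: scrap bucket (233,120), pat (219,209), tape (327,211), hardener (278,265), tub (135,236), stand with blue-handled scraper (413,225). The side view agrees. The turquoise look-alikes are at (505,246) and (423,325) and stay untouched.

```bash
python3 - <<'E'
from h import *
d=np.load('top0.npz'); im,W=d['im'],d['W']
hsv=cv2.cvtColor(im,cv2.COLOR_RGB2HSV); H,S,V=[hsv[...,i].astype(int) for i in range(3)]
Z=W[...,2]
def box(m,a):
    u0,v0,u1,v1=a; k=np.zeros_like(m); k[v0:v1,u0:u1]=1; return m&k
def rep(n,m):
    P=W[m&np.isfinite(Z)]; print(n,len(P),'med',np.median(P,0).round(4))
    (c,s,a)=cv2.minAreaRect((P[:,:2]*1000).astype(np.float32)); print('  rect',np.round(c,1),np.round(s,1),round(a,1)); 
    q=P[:,:2]-P[:,:2].mean(0); w,e=np.linalg.eigh(q.T@q); print('  pca yaw',np.degrees(np.arctan2(e[1,1],e[0,1])).round(1),'mean',P.mean(0).round(4),'zpct',np.percentile(P[:,2],[2,50,98]).round(4))
blue=box((H>100)&(H<128)&(S>120),(370,190,460,260)); rep('bar',blue)
brown=box(((H<15)|(H>170))&(S>90),(370,190,460,260)); rep('stand all',brown); 
rep('stand foot',brown&(Z<0.055)); rep('cheeks',brown&(Z>0.07))
pat=box(((H<25))&(S>120),(195,185,245,230)); rep('pat',pat)
white=(S<60)&(V>110)
for v in [150,155,160,165,170,180,190,200,210,230,250,270,273,276]: print(v,np.nanmedian(W[v,160:200],0).round(4),np.nanmedian(W[v,245:270],0).round(4))
for v in (155,230,265): print('y ends',W[v,[103,107,458,462],:].round(3).tolist())
for u in (215,255,290,380,440):
    z=Z[140:155,u]; print(u,[(140+i,W[140+i,u].round(3).tolist()) for i in range(3,11)])
rep('tape',box((H>20)&(H<35)&(S>150),(300,185,355,235)))
rep('bottle',box(Z>0.07,(262,250,295,280)));rep('tub',box(Z>0.06,(105,210,160,260)))
rep('bucket rim',box((Z>-0.08)&(Z<-0.03),(185,75,285,145)))
E
```

```text
bar 324 med [ 0.4566 -0.3429  0.1091]
  rect [ 457.2 -343.7] [ 18.8 107. ] 14.8
  pca yaw 105.1 mean [ 0.4562 -0.3426  0.1083] zpct [0.0961 0.1091 0.113 ]
stand all 1346 med [ 0.4476 -0.3381  0.0262]
  rect [ 456.9 -344.3] [ 88.6 137.9] 15.1
  pca yaw 103.0 mean [ 0.4535 -0.338   0.0339] zpct [0.0208 0.0262 0.0814]
stand foot 1142 med [ 0.4453 -0.3382  0.0256]
  rect [ 456.9 -344.3] [ 88.6 137.9] 15.1
  pca yaw 102.3 mean [ 0.4529 -0.3373  0.0262] zpct [0.0207 0.0256 0.0431]
cheeks 172 med [ 0.4579 -0.3168  0.0791]
  rect [ 458.2 -344.9] [ 48.  102.4] 14.9
  pca yaw 104.0 mean [ 0.4578 -0.3428  0.0794] zpct [0.0706 0.0791 0.1023]
pat 699 med [0.509  0.1689 0.0222]
  rect [509.  170.4] [79.5 80. ] 72.0
  pca yaw 48.8 mean [0.5086 0.1695 0.0222] zpct [0.0171 0.0222 0.0274]
150 [0.674  0.2833 0.0111] [0.6707 0.0728 0.0105]
155 [0.6597 0.283  0.0116] [0.6561 0.0702 0.0118]
160 [0.6455 0.2819 0.0116] [0.6422 0.0699 0.0121]
165 [0.6312 0.2811 0.0126] [0.6275 0.0699 0.0139]
170 [0.617  0.2795 0.0137] [0.6137 0.0694 0.0133]
180 [0.5889 0.2786 0.0144] [0.5856 0.0688 0.0139]
190 [0.5611 0.2781
[... 1847 characters left out ...]
), (148, [0.669, -0.434, 0.01]), (149, [0.666, -0.433, 0.01]), (150, [0.663, -0.433, 0.012])]
tape 110 med [ 0.5174 -0.1172  0.0499]
  rect [ 489.1 -116.5] [80.4 88. ] 65.0
  pca yaw 177.2 mean [ 0.501  -0.1191  0.0476] zpct [0.0263 0.0499 0.0621]
bottle 188 med [0.3586 0.008  0.0779]
  rect [358.5   8.4] [36.9 38.8] 73.4
  pca yaw 132.8 mean [0.3581 0.0087 0.0839] zpct [0.0705 0.0779 0.1029]
tub 483 med [0.4419 0.3995 0.0813]
  rect [439.7 377.3] [90.  87.2] 49.9
  pca yaw 78.6 mean [0.4413 0.3867 0.0796] zpct [0.0614 0.0813 0.0933]
bucket rim 1003 med [ 0.8507  0.1863 -0.0513]
  rect [802.3 149.6] [243. 196.] 88.8
  pca yaw 98.8 mean [ 0.8321  0.1695 -0.0557] zpct [-0.0787 -0.0513 -0.041 ]
```

Measured against the given sizes:
- Board flat at z≈0.0155, far edge x≈0.68, yaw ≈0.
- Stand and scraper at (0.457, -0.344), bar yaw 15° across; bar top at 0.109, as it must be.
- Pat at (0.509, 0.170).
- Bucket y≈0.150.

Next I turn the wrist and go over the stand.

```bash
cat >> h.py <<'E'
def delta(target,yaw_y):
    """tool-axes shift (mm) and tool turn (deg) to a pointing-down pose with tool y at yaw_y deg"""
    s=ctrl.state(); R=Ro.from_quat(s['tcp_rot'])
    y=np.radians(yaw_y); Y=np.array([np.cos(y),np.sin(y),0]); Z=np.array([0,0,-1.]); T=Ro.from_matrix(np.stack([np.cross(Y,Z),Y,Z],1))
    print('t',round(s['time_s'],2),'pos',s['ee_pos'].round(4),'F',s['ft_force'].round(2),'shift',(R.inv().apply(np.array(target)-s['ee_pos'])*1000).round(1),'turn',np.degrees((R.inv()*T).as_rotvec()).round(2))
    return s
E
python3 -m pendant '[[[0,0,0],[0,0,-7],85],[[0,0,0],[0,0,-7],85],[[0,0,0],[0,0,-7],85],[[0,0,0],[0,0,-7],85],[[0,0,0],[0,0,-7],85],[[0,0,0],[0,0,-7],85],[[0,0,0],[0,0,-7],85],[[0,0,0],[0,0,-7],85],[[0,0,0],[0,0,-7],85],[[0,0,0],[0,0,-7],85]]' 40
python3 -m pendant '[[[0,0,0],[0,0,-6],85],[[0,0,0],[0,0,-6],85],[[0,0,0],[0,0,-5],85],[[0,0,0],[0,0,0],85]]'
python3 -c "
from h import *; delta([.457,-.344,.36],15)"
```

```text
time_s: 0.93
ee_pos: [0.209, -0.6417, 0.4039]
tcp_rot: [0.717, 0.697, 0.0, -0.001]
ft_force: [0.4, 0.5, -1.2]
grip_width: 0.997
finger_force: 0.0
time_s: 1.27
ee_pos: [0.209, -0.6417, 0.4039]
tcp_rot: [0.608, 0.794, 0.0, -0.001]
ft_force: [-0.3, -0.1, -0.3]
grip_width: 0.999
finger_force: 0.0
t 1.27 pos [ 0.209  -0.6417  0.4039] F [-0.31 -0.07 -0.25] shift [222.6 317.1  44.3] turn [ 0.01 -0.08  0.12]
```

```bash
python3 -m pendant '[[[22.2,31.7,4.4],[0,0,0],85],[[22.2,31.7,4.4],[0,0,0],85],[[22.2,31.7,4.4],[0,0,0],85],[[22.2,31.7,4.4],[0,0,0],85],[[22.2,31.7,4.4],[0,0,0],85],[[22.2,31.7,4.4],[0,0,0],85],[[22.2,31.7,4.4],[0,0,0],85],[[22.2,31.7,4.4],[0,0,0],85],[[22.2,31.7,4.4],[0,0,0],85],[[22.2,31.7,4.4],[0,0,0],85]]'
python3 -m pendant '[[[0,0,0],[0,0,0],85],[[0,0,0],[0,0,0],85],[[0,0,0],[0,0,0],85]]'
python3 - <<'E'
from h import *
delta([.457,-.344,.2485],15)
im,W=cloud('wrist'); save('w1.png',im)
hsv=cv2.cvtColor(im,cv2.COLOR_RGB2HSV); H,S,V=[hsv[...,i].astype(int) for i in range(3)]
m=(H>100)&(H<128)&(S>120)&(W[...,2]>.098)&(W[...,2]<.12)
P=W[m]; print(len(P),P.mean(0),cv2.minAreaRect((P[:,:2]*1000).astype(np.float32)),np.percentile(P[:,2],[5,50,95]))
v,u=np.where(m); print(u.min(),u.max(),v.min(),v.max())
E
```

```text
time_s: 2.1
ee_pos: [0.4584, -0.3434, 0.3603]
tcp_rot: [0.61, 0.793, 0.0, -0.0]
ft_force: [0.3, 0.0, 0.2]
grip_width: 0.994
finger_force: 0.0
time_s: 2.35
ee_pos: [0.4576, -0.3451, 0.3606]
tcp_rot: [0.609, 0.793, -0.0, -0.0]
ft_force: [1.0, 0.1, 0.5]
grip_width: 0.995
finger_force: 0.0
t 2.35 pos [ 0.4576 -0.3451  0.3606] F [0.99 0.09 0.54] shift [  1.3  -0.2 112.1] turn [-0.03  0.    0.01]
2333 [ 0.45401376 -0.32347577  0.11128592] ((459.50201416015625, -344.5982971191406), (18.995723724365234, 107.62776184082031), 14.85608196258545) [0.10971872 0.11135148 0.11254752]
304 331 132 273
```

View pics/w1.png

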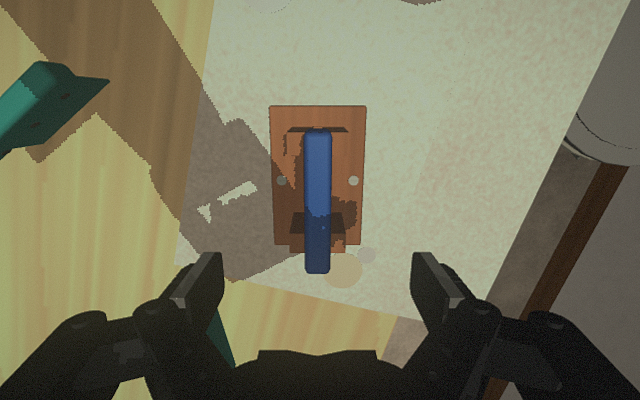

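The wrist view shows the blue bar at u 304–331, v 132–273, centred between the fingers and parallel to them. The measured centre is about (0.4585, -0.3443), so I descend and grip.

```bash
python3 -m pendant '[[[0.5,1,22],[0,0,0],85],[[0,0,22],[0,0,0],85],[[0,0,22],[0,0,0],85],[[0,0,22],[0,0,0],85],[[0,0,14],[0,0,0],85],[[0,0,10],[0,0,0],85],[[0,0,0],[0,0,0],85],[[0,0,0],[0,0,0],85]]' 40
python3 -m pendant '[[[0,0,0],[0,0,0],40],[[0,0,0],[0,0,0],15],[[0,0,0],[0,0,0],5],[[0,0,0],[0,0,0],5],[[0,0,0],[0,0,0],5],[[0,0,0],[0,0,0],5],[[0,0,0],[0,0,0],5],[[0,0,0],[0,0,0],5]]' 60
```

```text
time_s: 3.07
ee_pos: [0.4579, -0.3454, 0.2488]
tcp_rot: [0.609, 0.793, -0.0, -0.0]
ft_force: [0.3, -0.2, 0.1]
grip_width: 0.995
finger_force: 0.0
time_s: 3.73
ee_pos: [0.4586, -0.3446, 0.2494]
tcp_rot: [0.608, 0.794, -0.0, 0.0]
ft_force: [-0.5, 0.6, 2.8]
grip_width: 0.225
finger_force: 59.1
```

```bash
python3 -m pendant '[[[0,0,-5],[0,0,0],5],[[0,0,-10],[0,0,0],5],[[0,0,-15],[0,0,0],5],[[0,0,-20],[0,0,0],5],[[0,0,-25],[0,0,0],5],[[0,0,-25],[0,0,0],5],[[0,0,0],[0,0,5],5],[[0,0,0],[0,0,5],5],[[0,0,0],[0,0,5],5],[[0,0,0],[0,0,0],5]]'
python3 -m pendant '[[[0,0,0],[0,0,0],5],[[0,0,0],[0,0,0],5]]'
python3 -c "
from h import *; delta([.440,.170,.335],0)"
```

```text
time_s: 4.57
ee_pos: [0.4582, -0.3442, 0.349]
tcp_rot: [0.707, 0.707, 0.0, -0.0]
ft_force: [0.8, 0.6, -2.3]
grip_width: 0.229
finger_force: 58.5
time_s: 4.73
ee_pos: [0.4583, -0.3443, 0.3486]
tcp_rot: [0.706, 0.708, -0.0, -0.0]
ft_force: [-1.0, -0.2, -2.3]
grip_width: 0.229
finger_force: 58.5
t 4.73 pos [ 0.4583 -0.3443  0.3486] F [-0.98 -0.19 -2.34] shift [514.3 -17.   13.8] turn [-0.02 -0.02  0.15]
```

```bash
python3 -m pendant '[[[15,0,0],[0,0,0],5],[[30,-2,0],[0,0,0],5],[[38,-2,0],[0,0,0],5],[[38,-2,0],[0,0,0],5],[[38,-2,0],[0,0,0],5],[[38,-2,0],[0,0,0],5],[[38,-2,0],[0,0,0],5],[[38,-2,0],[0,0,0],5],[[38,-2,0],[0,0,0],5],[[38,-1,0],[0,0,0],5]]'
python3 -m pendant '[[[38,0,0],[0,0,0],5],[[38,0,0],[0,0,0],5],[[38,0,0],[0,0,0],5],[[30,0,10],[0,0,0],5],[[18,0,15],[0,0,0],5],[[5,0,15],[0,0,0],5],[[0,0,10],[0,0,0],5],[[0,0,0],[0,0,0],5],[[0,0,0],[0,0,0],5]]'
python3 - <<'E'
from h import *
delta([.440,.170,.2354],0)
im,W=cloud('side'); save('s2.png',cv2.resize(im[180:320,180:400],None,fx=3,fy=3))
im,W=cloud('top'); hsv=cv2.cvtColor(im,cv2.COLOR_RGB2HSV); H,S,V=[hsv[...,i].astype(int) for i in range(3)]
m=(H<25)&(S>120); m[:185]=0;m[240:]=0;m[:,:190]=0;m[:,245:]=0
P=W[m&np.isfinite(W[...,2])]; print(len(P),'pat max x',P[:,0].max(),'y',P[:,1].min(),P[:,1].max(),'x',P[:,0].min())
print([ctrl.state()['ft_force'].round(2).tolist()])
E
```

```text
time_s: 5.57
ee_pos: [0.44, 0.0069, 0.3487]
tcp_rot: [0.707, 0.708, 0.0, -0.0]
ft_force: [0.1, 0.2, -0.6]
grip_width: 0.227
finger_force: 58.7
time_s: 6.32
ee_pos: [0.4407, 0.1713, 0.2982]
tcp_rot: [0.707, 0.707, -0.001, -0.0]
ft_force: [-0.7, 0.2, -2.1]
grip_width: 0.222
finger_force: 58.7
t 6.32 pos [0.4407 0.1713 0.2982] F [-0.74  0.18 -2.12] shift [-1.3 -0.6 62.8] turn [-0.1   0.02  0.05]
750 pat max x 0.5482319325131014 y 0.10865706105257454 0.20409360029516763 x 0.39726968976813104
[[0.08, -0.16, -1.69]]
```

View pics/s2.png

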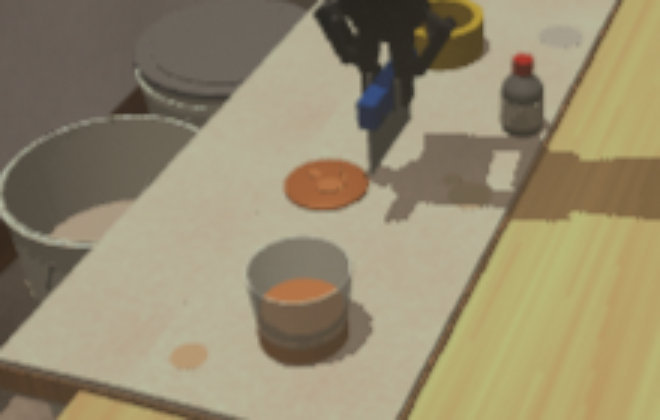

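The side crop shows the blade upright just behind the pat, at about crop pixel (385,150), with the pat at (328,184). I lower it to just above the board and then feel for contact.

```bash
python3 -m pendant '[[[0,0,15],[0,0,0],5],[[0,0,15],[0,0,0],5],[[0,0,15],[0,0,0],5],[[0,0,10],[0,0,0],5],[[0,0,3],[0,0,0],5],[[0,0,0],[0,0,0],5],[[0,0,0],[0,0,0],5],[[0,0,0],[0,0,0],5]]'
for i in 1 2 3; do python3 -m pendant '[[[0,0,0],[0,0,0],5]]' | grep ft_; done
```

```text
time_s: 7.08
ee_pos: [0.4417, 0.1715, 0.2419]
tcp_rot: [0.707, 0.707, 0.001, 0.001]
ft_force: [-0.2, -0.2, -2.2]
grip_width: 0.225
finger_force: 58.8
ft_force: [0.5, -0.0, -1.4]
ft_force: [-0.4, -0.1, -1.9]
ft_force: [-0.5, 0.1, -1.3]
```

```bash
for i in 1 2 3; do python3 -m pendant '[[[0,0,0.5],[0,0,0],5],[[0,0,0.5],[0,0,0],5],[[0,0,0],[0,0,0],5]]' | grep -E "ft_|ee_"; done
```

```text
ee_pos: [0.441, 0.1716, 0.2396]
ft_force: [-0.8, -0.2, -2.5]
ee_pos: [0.441, 0.1715, 0.2385]
ft_force: [0.3, 0.4, -0.9]
ee_pos: [0.441, 0.1715, 0.2376]
ft_force: [0.6, 0.4, -2.3]
```

```bash
for i in 1 2 3 4; do python3 -m pendant '[[[0,0,0.4],[0,0,0],5],[[0,0,0],[0,0,0],5],[[0,0,0],[0,0,0],5]]' | grep -E "ft_|ee_"; done
```

```text
ee_pos: [0.4411, 0.1716, 0.2373]
ft_force: [0.6, -0.1, -1.1]
ee_pos: [0.4411, 0.1716, 0.2369]
ft_force: [-0.1, 0.5, -1.6]
ee_pos: [0.4411, 0.1716, 0.2365]
ft_force: [-0.3, -0.7, -2.1]
ee_pos: [0.4411, 0.1716, 0.2361]
ft_force: [0.4, 1.2, -1.2]
```

```bash
for i in 1 2 3; do python3 -m pendant '[[[0,0,0.3],[0,0,0],5],[[0,0,0],[0,0,0],5],[[0,0,0],[0,0,0],5]]' | grep -E "ft_|ee_"; done
```

```text
ee_pos: [0.4411, 0.1715, 0.2358]
ft_force: [-0.3, -0.4, -2.6]
ee_pos: [0.4411, 0.1716, 0.2355]
ft_force: [-0.2, -0.3, -3.0]
ee_pos: [0.4411, 0.1716, 0.2354]
ft_force: [-0.0, 0.4, -0.9]
```

```bash
for i in 1 2; do python3 -m pendant '[[[0,0,0.3],[0,0,0],5],[[0,0,0],[0,0,0],5],[[0,0,0],[0,0,0],5]]' | grep -E "ft_|ee_"; done
```

```text
ee_pos: [0.4412, 0.1716, 0.2354]
ft_force: [-2.1, 0.1, 3.2]
ee_pos: [0.4413, 0.1716, 0.2353]
ft_force: [-2.1, 0.7, 5.8]
```

Contact bears at about 7–8 N net of the scraper's weight. Now I push along tool +y in short strokes, checking the force after each.

```bash
for i in 1 2; do python3 -m pendant '[[[0,1,0],[0,0,0],5],[[0,1.5,0],[0,0,0],5],[[0,1.5,0],[0,0,0],5],[[0,1.5,0],[0,0,0],5],[[0,1.5,0],[0,0,0],5],[[0,1,0],[0,0,0],5]]' | grep -E "ft_|ee_"; done
```

```text
ee_pos: [0.4482, 0.1718, 0.2353]
ft_force: [-9.6, -0.2, 13.5]
ee_pos: [0.4561, 0.1718, 0.2353]
ft_force: [-9.8, 0.0, 13.5]
```

```bash
for i in 1 2; do python3 -m pendant '[[[0,1.5,-0.2],[0,0,0],5],[[0,2,0],[0,0,0],5],[[0,2,0],[0,0,0],5],[[0,2,0],[0,0,0],5]]' | grep -E "ft_|ee_"; done
```

```text
ee_pos: [0.4637, 0.1718, 0.2353]
ft_force: [-8.3, -0.5, 10.6]
ee_pos: [0.4711, 0.1718, 0.2353]
ft_force: [-7.2, -0.9, 9.7]
```

```bash
for i in 1 2; do python3 -m pendant '[[[0,2,-0.08],[0,0,0],5],[[0,2,0],[0,0,0],5],[[0,2,0],[0,0,0],5],[[0,2,0],[0,0,0],5],[[0,2,0],[0,0,0],5],[[0,2,0],[0,0,0],5]]' | grep -E "ft_|ee_"; done
```

```text
ee_pos: [0.4832, 0.1718, 0.2354]
ft_force: [-6.8, 0.8, 8.0]
ee_pos: [0.4953, 0.1718, 0.2354]
ft_force: [-6.3, -0.7, 8.1]
```

```bash
for i in 1 2; do python3 -m pendant '[[[0,2,0],[0,0,0],5],[[0,2,0],[0,0,0],5],[[0,2,0],[0,0,0],5],[[0,2,0],[0,0,0],5],[[0,2,0],[0,0,0],5],[[0,2,0],[0,0,0],5]]' | grep -E "ft_|ee_"; done
```

```text
ee_pos: [0.5073, 0.1718, 0.2354]
ft_force: [-6.8, 0.2, 7.6]
ee_pos: [0.5193, 0.1718, 0.2354]
ft_force: [-6.7, -0.4, 6.5]
```

```bash
for i in 1 2; do python3 -m pendant '[[[0,2,0.05],[0,0,0],5],[[0,2,0],[0,0,0],5],[[0,2,0],[0,0,0],5],[[0,2,0],[0,0,0],5],[[0,2,0],[0,0,0],5],[[0,2,0],[0,0,0],5],[[0,2,0],[0,0,0],5]]' | grep -E "ft_|ee_"; done
```

```text
ee_pos: [0.5334, 0.1718, 0.2354]
ft_force: [-6.4, 0.3, 7.4]
ee_pos: [0.5474, 0.1718, 0.2354]
ft_force: [-5.9, 0.7, 7.0]
```

```bash
for i in 1 2; do python3 -m pendant '[[[0,1.5,0],[0,0,0],5],[[0,1.5,0],[0,0,0],5],[[0,1.5,0.05],[0,0,0],5],[[0,1.5,0.05],[0,0,0],5]]' | grep -E "ft_|ee_"; done
```

```text
ee_pos: [0.5533, 0.1719, 0.2354]
ft_force: [-6.6, -0.3, 8.6]
ee_pos: [0.5593, 0.1719, 0.2353]
ft_force: [-6.7, -1.5, 7.7]
```

```bash
for i in 1 2; do python3 -m pendant '[[[0,1.5,0.03],[0,0,0],5],[[0,1.5,0.03],[0,0,0],5],[[0,1.5,0.03],[0,0,0],5],[[0,1.5,0.03],[0,0,0],5]]' | grep -E "ft_|ee_"; done
```

```text
ee_pos: [0.5656, 0.1718, 0.2351]
ft_force: [-4.9, -0.4, 5.6]
ee_pos: [0.5716, 0.1718, 0.2349]
ft_force: [-4.6, -0.7, 5.2]
```

```bash
for i in 1 2; do python3 -m pendant '[[[0,1.5,0.06],[0,0,0],5],[[0,1.5,0.06],[0,0,0],5],[[0,1.5,0.06],[0,0,0],5],[[0,1.5,0.06],[0,0,0],5]]' | grep -E "ft_|ee_"; done
```

```text
ee_pos: [0.5776, 0.1718, 0.2346]
ft_force: [-4.9, 0.2, 6.1]
ee_pos: [0.5836, 0.1718, 0.2344]
ft_force: [-5.5, 0.9, 5.3]
```

```bash
for i in 1 2; do python3 -m pendant '[[[0,1.5,0.06],[0,0,0],5],[[0,1.5,0.06],[0,0,0],5],[[0,1.5,0.06],[0,0,0],5],[[0,1.5,0.06],[0,0,0],5]]' | grep -E "ft_|ee_"; done
```

```text
ee_pos: [0.5896, 0.1718, 0.2342]
ft_force: [-4.7, -0.1, 5.7]
ee_pos: [0.5956, 0.1718, 0.234]
ft_force: [-4.6, -0.1, 5.7]
```

```bash
for i in 1 2; do python3 -m pendant '[[[0,1.5,0.07],[0,0,0],5],[[0,1.5,0.07],[0,0,0],5],[[0,1.5,0.07],[0,0,0],5],[[0,1.5,0.07],[0,0,0],5]]' | grep -E "ft_|ee_"; done
```

```text
ee_pos: [0.6016, 0.1718, 0.2337]
ft_force: [-4.3, -0.8, 6.4]
ee_pos: [0.6076, 0.1718, 0.2335]
ft_force: [-4.4, -0.2, 6.1]
```

```bash
for i in 1 2; do python3 -m pendant '[[[0,1.5,0.07],[0,0,0],5],[[0,1.5,0.07],[0,0,0],5],[[0,1.5,0.07],[0,0,0],5],[[0,1.5,0.07],[0,0,0],5]]' | grep -E "ft_|ee_"; done
```

```text
ee_pos: [0.6136, 0.1718, 0.2333]
ft_force: [-4.0, 0.1, 5.2]
ee_pos: [0.6196, 0.1719, 0.233]
ft_force: [-4.8, -0.2, 6.3]
```

```bash
cat > pat.py <<'E'
from h import *
im,W=cloud('top'); hsv=cv2.cvtColor(im,cv2.COLOR_RGB2HSV); H,S,V=[hsv[...,i].astype(int) for i in range(3)]
m=(H<25)&(S>130); m[:90]=0;m[215:]=0;m[:,195:]&=True;m[:,:192]=0;m[:,275:]=0
m=cv2.morphologyEx(m.astype(np.uint8),cv2.MORPH_OPEN,np.ones((3,3)))>0
P=W[m&np.isfinite(W[...,2])]; print(len(P),P.min(0).round(3),P.max(0).round(3),np.median(P,0).round(3))
s=ctrl.state(); print(s['time_s'],s['ee_pos'],s['ft_force'])
E
python3 pat.py
for i in 1; do python3 -m pendant '[[[0,1.5,0.07],[0,0,0],5],[[0,1.5,0.07],[0,0,0],5],[[0,1.5,0.07],[0,0,0],5],[[0,1.5,0.07],[0,0,0],5]]' | grep -E "ft_|ee_"; done
```

```text
283 [0.587 0.112 0.011] [0.698 0.176 0.3  ] [0.669 0.15  0.018]
19.2167 [0.61989208 0.1718437  0.23302341] [-4.22882891  0.51888139  5.83048442]
ee_pos: [0.6256, 0.1719, 0.2328]
ft_force: [-5.2, 0.7, 6.4]
```

```bash
for i in 1 2; do python3 -m pendant '[[[0,1.5,0.07],[0,0,0],5],[[0,1.5,0.07],[0,0,0],5],[[0,1.5,0.07],[0,0,0],5],[[0,1.5,0.07],[0,0,0],5]]' | grep -E "ft_|ee_"; done; python3 pat.py
```

```text
ee_pos: [0.6316, 0.1719, 0.2326]
ft_force: [-5.2, -0.2, 6.9]
ee_pos: [0.6376, 0.1719, 0.2323]
ft_force: [-6.0, 0.1, 7.2]
290 [0.591 0.111 0.011] [0.717 0.176 0.302] [0.687 0.152 0.018]
20.2667 [0.63789767 0.17188607 0.23235769] [-3.94801896  0.40449565  6.71173828]
```

```bash
for i in 1 2; do python3 -m pendant '[[[0,1.5,0.05],[0,0,0],5],[[0,1.5,0.05],[0,0,0],5],[[0,1.5,0.06],[0,0,0],5],[[0,1.5,0.06],[0,0,0],5]]' | grep -E "ft_|ee_"; done; python3 pat.py
```

```text
ee_pos: [0.6436, 0.1719, 0.2321]
ft_force: [-5.5, -0.2, 6.5]
ee_pos: [0.6496, 0.1719, 0.2319]
ft_force: [-5.0, 0.1, 6.3]
297 [0.599 0.112 0.008] [0.73  0.177 0.302] [0.699 0.151 0.017]
20.9833 [0.64990165 0.17187385 0.23189791] [-4.68681478 -0.1565105   5.99949922]
```

```bash
for i in 1 2; do python3 -m pendant '[[[0,1.5,0.05],[0,0,0],5],[[0,1.5,0.05],[0,0,0],5],[[0,1.5,0.06],[0,0,0],5],[[0,1.5,0.06],[0,0,0],5]]' | grep -E "ft_|ee_"; done; python3 pat.py
```

```text
ee_pos: [0.6557, 0.1719, 0.2317]
ft_force: [-4.9, -0.1, 6.5]
ee_pos: [0.6618, 0.1719, 0.2314]
ft_force: [-4.1, -0.3, 6.3]
109 [ 0.668  0.116 -0.148] [0.756 0.181 0.091] [ 0.739  0.144 -0.127]
21.7 [0.66208196 0.17185233 0.23140762] [-4.14166205  0.48946164  5.1917712 ]
```

The pat has dropped; its pixels now lie near z≈-0.14, at waste level. I lift the scraper and head back.

```bash
python3 -m pendant '[[[0,0,-4],[0,0,0],5],[[0,0,-10],[0,0,0],5],[[0,0,-20],[0,0,0],5],[[0,0,-25],[0,0,0],5],[[0,0,-25],[0,0,0],5],[[0,0,-25],[0,0,0],5],[[0,0,-10],[0,0,0],5],[[0,0,0],[0,0,0],5],[[0,0,0],[0,0,0],5]]'
python3 - <<'E'
from h import *
im,W=cloud('top'); save('t3.png',cv2.resize(im[70:290,90:470],None,fx=2,fy=2))
delta([.4586,-.3446,.350],15)
E
```

```text
time_s: 22.45
ee_pos: [0.662, 0.1716, 0.3497]
tcp_rot: [0.707, 0.707, 0.0, 0.0]
ft_force: [-0.3, 0.4, -2.4]
grip_width: 0.227
finger_force: 58.8
t 22.5 pos [0.6616 0.1716 0.348 ] F [-1.54 -0.23 -2.14] shift [-516.1 -203.3   -1.3] turn [ -0.13  -0.   -14.97]
```

View pics/t3.png

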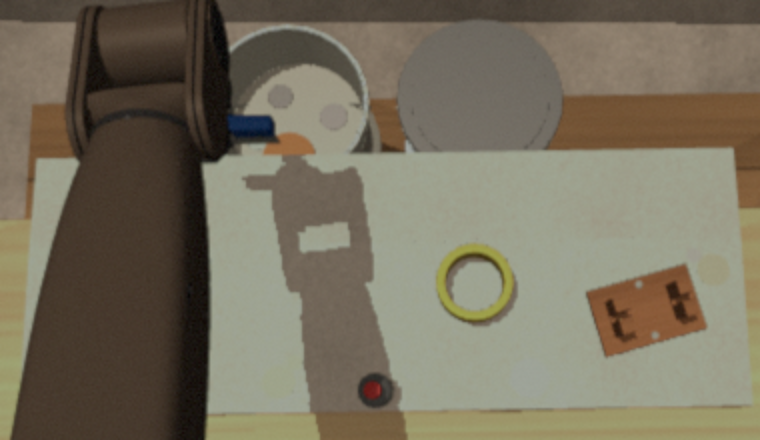

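The top crop shows the pat in the open bucket at (289,145), partly hidden by the board edge; tape, bottle and stand are unmoved. I return to the stand.

```bash
python3 -m pendant '[[[-15,-6,0],[0,0,0],5],[[-30,-12,0],[0,0,0],5],[[-37,-14.6,0],[0,0,0],5],[[-37,-14.6,0],[0,0,0],5],[[-37,-14.6,0],[0,0,0],5],[[-37,-14.6,0],[0,0,0],5],[[-37,-14.6,0],[0,0,0],5],[[-37,-14.6,0],[0,0,0],5],[[-37,-14.6,0],[0,0,0],5],[[-37,-14.6,0],[0,0,0],5]]'
python3 -m pendant '[[[-37,-14.6,0],[0,0,0],5],[[-37,-14.6,0],[0,0,0],5],[[-37,-14.6,0],[0,0,0],5],[[-37,-14.6,0],[0,0,0],5],[[-27,-10.6,0],[0,0,0],5],[[0,0,0],[0,0,-5],5],[[0,0,0],[0,0,-5],5],[[0,0,0],[0,0,-5],5],[[0,0,0],[0,0,0],5],[[0,0,0],[0,0,0],5]]'
python3 - <<'E'
from h import *
delta([.4586,-.3446,.350],15)
im,W=cloud('side'); save('s4.png',cv2.resize(im[60:220,280:480],None,fx=4,fy=3.75))
E
```

```text
time_s: 23.33
ee_pos: [0.5258, -0.1706, 0.3471]
tcp_rot: [0.707, 0.707, -0.001, -0.002]
ft_force: [0.6, -0.4, -2.4]
grip_width: 0.224
finger_force: 58.8
time_s: 24.17
ee_pos: [0.4582, -0.3441, 0.3476]
tcp_rot: [0.609, 0.793, 0.0, -0.002]
ft_force: [0.2, 1.0, -2.4]
grip_width: 0.224
finger_force: 58.9
t 24.17 pos [ 0.4582 -0.3441  0.3476] F [ 0.21  0.96 -2.44] shift [-0.5  0.3 -2.4] turn [-0.1  -0.19 -0.1 ]
```

View pics/s4.png

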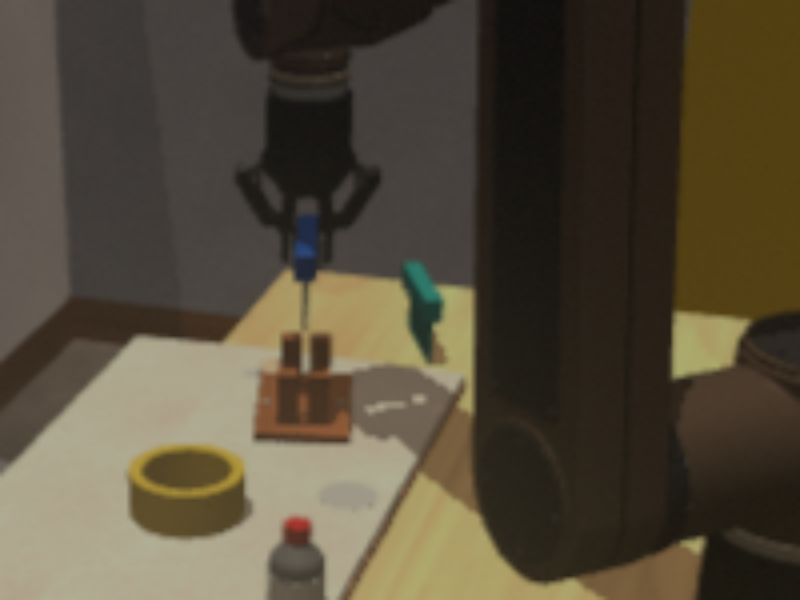

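The side crop shows the blade at (305,305) exactly over the slot at (305,350), upright. I lower it gently.

```bash
python3 -m pendant '[[[-0.5,0.3,15],[0,0,0],5],[[0,0,15],[0,0,0],5],[[0,0,10],[0,0,0],5],[[0,0,5],[0,0,0],5],[[0,0,4],[0,0,0],5],[[0,0,4],[0,0,0],5],[[0,0,4],[0,0,0],5],[[0,0,0],[0,0,0],5],[[0,0,0],[0,0,0],5]]' | grep -E "ft_|ee_"
python3 -m pendant '[[[0,0,4],[0,0,0],5],[[0,0,4],[0,0,0],5],[[0,0,4],[0,0,0],5],[[0,0,4],[0,0,0],5],[[0,0,0],[0,0,0],5]]' | grep -E "ft_|ee_"
```

```text
ee_pos: [0.4591, -0.3449, 0.2931]
ft_force: [0.4, -0.4, -2.4]
ee_pos: [0.4587, -0.3445, 0.2755]
ft_force: [0.2, 0.5, -1.7]
```

```bash
python3 -m pendant '[[[0,0,5],[0,0,0],5],[[0,0,5],[0,0,0],5],[[0,0,5],[0,0,0],5],[[0,0,5],[0,0,0],5],[[0,0,3],[0,0,0],5],[[0,0,1],[0,0,0],5],[[0,0,0],[0,0,0],5],[[0,0,0],[0,0,0],5]]' | grep -E "ft_|ee_"
for i in 1 2; do python3 -m pendant '[[[0,0,0.6],[0,0,0],5],[[0,0,0],[0,0,0],5],[[0,0,0],[0,0,0],5]]' | grep -E "ft_|ee_"; done
```

```text
ee_pos: [0.4591, -0.3449, 0.2529]
ft_force: [0.1, -0.8, -2.7]
ee_pos: [0.4591, -0.3449, 0.2525]
ft_force: [-0.5, -0.3, -2.3]
ee_pos: [0.459, -0.3448, 0.2517]
ft_force: [0.4, 0.3, -1.0]
```

```bash
for i in 1 2 3 4; do python3 -m pendant '[[[0,0,0.6],[0,0,0],5],[[0,0,0],[0,0,0],5],[[0,0,0],[0,0,0],5]]' | grep -E "ft_|ee_"; done
```

```text
ee_pos: [0.459, -0.3448, 0.251]
ft_force: [0.1, 0.5, -2.0]
ee_pos: [0.459, -0.3448, 0.2504]
ft_force: [1.0, -0.6, -2.5]
ee_pos: [0.459, -0.3448, 0.2498]
ft_force: [0.3, -0.7, -1.8]
ee_pos: [0.4591, -0.3449, 0.2494]
ft_force: [-0.6, -0.1, -0.9]
```

One more touch to seat it, then release and withdraw upward.

```bash
python3 -m pendant '[[[0,0,0.4],[0,0,0],5],[[0,0,0],[0,0,0],5],[[0,0,0],[0,0,0],5]]' | grep -E "ft_|ee_"
python3 -m pendant '[[[0,0,0],[0,0,0],30],[[0,0,0],[0,0,0],50],[[0,0,0],[0,0,0],85],[[0,0,0],[0,0,0],85],[[0,0,0],[0,0,0],85],[[0,0,0],[0,0,0],85],[[0,0,0],[0,0,0],85],[[0,0,0],[0,0,0],85]]'
python3 -m pendant '[[[0,0,-5],[0,0,0],85],[[0,0,-15],[0,0,0],85],[[0,0,-25],[0,0,0],85],[[0,0,-25],[0,0,0],85],[[0,0,-25],[0,0,0],85],[[0,0,-25],[0,0,0],85],[[0,0,0],[0,0,0],85],[[0,0,0],[0,0,0],85]]'
python3 - <<'E'
from h import *
im,W=cloud('top'); ims,_=cloud('side')
hsv=cv2.cvtColor(im,cv2.COLOR_RGB2HSV); H,S,V=[hsv[...,i].astype(int) for i in range(3)]
m=(H<25)&(S>120)&(W[...,2]<-.1)&(W[...,2]>-.18)&(W[...,1]<.27)&(W[...,1]>.04)
P=W[m]; print('pat',len(P),P.min(0).round(3),P.max(0).round(3),np.median(P,0).round(3))
ww,Ww=cloud('wrist'); hsv=cv2.cvtColor(ww,cv2.COLOR_RGB2HSV); H,S=hsv[...,0].astype(int),hsv[...,1].astype(int)
m=(H>100)&(H<128)&(S>120)&(Ww[...,2]>.098)&(Ww[...,2]<.13); P=Ww[m]; print('bar',cv2.minAreaRect((P[:,:2]*1000).astype(np.float32)),np.percentile(P[:,2],[5,50,95]))
a=cv2.resize(im[70:290,90:290],None,fx=2,fy=2); b=cv2.resize(ims[60:280,200:400],None,fx=2,fy=2)
save('f.png',np.hstack([a,b]))
E
```

```text
ee_pos: [0.4591, -0.3449, 0.2494]
ft_force: [-0.7, 2.1, 3.5]
time_s: 28.47
ee_pos: [0.459, -0.3448, 0.2488]
tcp_rot: [0.609, 0.794, 0.0, -0.0]
ft_force: [0.7, -0.7, -0.7]
grip_width: 0.998
finger_force: 0.0
time_s: 29.13
ee_pos: [0.4593, -0.3451, 0.3714]
tcp_rot: [0.608, 0.794, -0.0, 0.002]
ft_force: [0.0, -0.2, -0.3]
grip_width: 0.991
finger_force: 0.0
pat 193 [ 0.728  0.126 -0.153] [ 0.761  0.203 -0.139] [ 0.742  0.164 -0.147]
bar ((460.9831848144531, -344.64434814453125), (18.81014633178711, 107.20172882080078), 14.952383995056152) [0.10968845 0.11137154 0.11259641]
```

View pics/f.png

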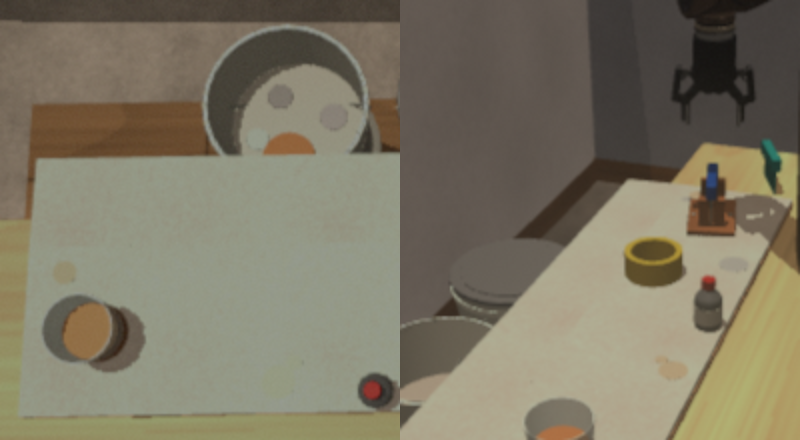

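The pat lies flat in the bucket at (289,145) left half, z≈-0.15. The bar is back at the height and position it started from, the other things stand where they were, and the gripper is clear.

```bash
python3 -c "
from plant import ctrl; print(ctrl.job_done())"
```

```text
the job is handed in; nothing more can be done
None
```

The job is handed in at about 29 s of the 72 s: the pat was pushed off the far edge and lies flat in the scrap bucket, and the scraper is back in its stand at its starting height; the push read at most about 15 N on the board, and the hand-in returned no verdict.

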